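# Find the catch of the lock box and lock it

## Task

Lock the white-lidded lock box: take the coral key from its sand-coloured dish, put it in the lock on top, and while pressing only lightly turn it back and forth until you feel the hidden slot take it, then push it fully home. Then turn it clockwise until its bow lines up with the red marks, and leave it standing there. Never force the lock, and leave the remote, batteries, bottle stopper and caddy where they are.

Things in the scene. Friction and masses are not known exactly. Their poses are not given: they have to be found in the camera images.
- key_bow (a point): Centre of the bow (grip) of the loose key (60 g), which stands upright, bit down, in the dish. The bow is a coral-red upright plate 40 mm long (x), 10 thick (y), 32 tall. Below it: a brass neck 10 mm across, 8 tall; a round brass collar 42 across, 5 thick, its underside 29 mm below the bow's centre; then barrel and bit. Same if turned half round. z up.
- key_tip (a point): Centre of the lower end of the key's flat brass bit, 53 mm straight below the bow's centre; same axes as the bow. Below the collar comes a round barrel 24.8 mm across and 14.5 mm long, then the bit, 9.5 mm long, 24 wide (x, parallel to the bow) and 6 thick (y).
- dish: Fixed sand-coloured ceramic dish, 112 mm across, 18 mm tall, with an upright tube 38 mm across and 28 mm tall in its middle. Barrel and bit stand loosely in the tube and the collar rests on its rim. Origin: centre of the underside.
- lock_mouth (a point): Centre of the round lock mouth, level with the top of the lock box, in an aluminium plate. x is the locked direction, shown by a red mark on the lid on either side of the mouth; z up. The bore is 26 mm across, its rim chamfered, closed to sight by a thin black dust flap that the key passes freely. Key home: collar on the plate, tip 24 mm below the mouth, bow centre 29 above.
- plug_face (a point): Point on the lock's axis 15 mm below the mouth, where the face of the plug rests, hidden by the flap. A slot across it, 8 mm wide, takes the bit within about 0.08 rad. It starts anywhere from 0.4 to 1.8 rad counter-clockwise (from above) of the mouth's x axis. The plug yields downwards by 4 mm, resisting with 4 N at first, 8 N at the end, then is solid; it springs up round the bit when the slot fits.
- bore_end (a point): Point on the lock's axis 24 mm below the mouth, where the tip is when home. Unless in the slot the tip stays above 20 mm depth; in it, it slides down freely. The plug is stiff (0.12 N m): light pressure alone does not turn it, the engaged key does; it stays where left and has a stop with the bow at the red marks. Over 25 N between key and lock box is forcing it.
- lockbox: The fixed lock box, blue below with a white lid, 130 (x) x 170 (y) x 75 mm high, the lock in the middle of its top. Origin: centre of the underside, axes as the lock mouth.
- remote: Bystander: loose navy remote control, 42 x 150 x 18 mm, lying flat, long side along its y axis. Origin: centre of the underside.
- batteries: Bystander: loose clear acrylic box of AA batteries, 75 x 60 x 26 mm. Origin: centre of the underside.
- stopper: Bystander: loose brushed aluminium bottle stopper lying on its side, 76 mm long (x), 34 mm thick. Origin: under its middle.
- caddy: Bystander: fixed woven-look plastic caddy, 100 x 240 x 100 mm high, with a book and pens standing in it up to about 200 mm. Origin: centre of the underside.

How it is judged:
On the way, in this order (a step that is already met when the one before it is completed fails the run):
1. the slot has taken the key: bit deeper than 21 mm in the mouth, the bow still more than 0.3 rad from the red marks (z of key_tip in the frame of lock_mouth below -0.021 m and horizontal distance between key_tip and lock_mouth below 0.005 m and angle between the x axis of key_tip and the x axis of lock_mouth, either way round above 0.3 rad), for 0.1 s.
2. the key, in the slot, is turned to the red marks (within 0.2 rad) (z of key_tip in the frame of lock_mouth below -0.021 m and horizontal distance between key_tip and lock_mouth below 0.005 m and angle between the x axis of key_tip and the x axis of lock_mouth, either way round below 0.2 rad), for 0.1 s.
At the end, for the whole second after the job is handed in: The key stands upright (within 0.12 rad) and at rest in the lock, fully home (its collar within 2.5 mm of the lock plate, centred within 5 mm), its bow within 0.2 rad of the line of the red marks, and the gripper has let go of it (z of key_tip in the frame of lock_mouth below -0.0215 m and horizontal distance between key_tip and lock_mouth below 0.005 m and angle between the x axis of key_tip and the x axis of lock_mouth, either way round below 0.2 rad and angle between key_tip's own z axis and vertical below 0.12 rad and contact force between the fingers and key below 0.1 N and linear speed of key below 0.01 m/s); the robot touches nothing.
It fails at once if the lock is forced: more than 25 N between key and lock box (contact force between key and lockbox above 25 N).
It fails at once if the gripper leans on the lock box with more than 15 N (contact force between the arm and lockbox above 15 N).
It fails at once if the remote, batteries or bottle stopper are moved by more than 20 mm (distance of any of remote, batteries, stopper from where it was at the start of the episode above 0.02 m).
It fails at once if the caddy is knocked with more than 10 N (contact force between any of the fingers, key and caddy above 10 N).
It also fails if it takes over 67 s, if anything falls off the work surface, if the arm or the gripper's body presses on something with over 40 N, if the wrist force passes 120 N, or if a joint passes its speed limit or range.

## Robot

A 6-joint arm with a two-finger parallel gripper is mounted at the origin on the work surface. World frame = base frame: x ahead of the robot, y to its left, z up, the work surface at z = 0. Lengths are in m, angles in rad, forces in N, time in s.
With the tool pointing down it reaches from about 0.425 to 0.925 m from the base axis. Payload 12.5 kg.
Tool frame: the origin (TCP) lies at the very end of the fingers, on their centre line; the grasp point (between the pads) lies 19 mm behind it; z points along the fingers, y is the line along which they close (so a half turn about z gives the same grasp; the last joint's range is limited). The gripper opens to 85 mm and grips with 20 to 120 N. Pads are 22 mm wide; open, the fingers measure 114 mm over their backs; the gripper's body (76 mm by 85 mm) begins 54 mm behind the grasp point. The pads swing forward as they close: fully open they stand 13 mm farther back than shut.
Start: joints at [-1.275, 0.491, 1.559, -0, 1.092, -0.106], TCP at [0.244, -0.575, 0.231] pointing down, gripper open.
Joint ranges: [-3.1, 3.1], [-0.84, 2.19], [0.05, 2.79], [-1.13, 4.28], [0.06, 2.93], [-2.69, 2.69]. Speed limits (rad/s): [2.22, 2.22, 2.79, 3.14, 3.14, 3.14].

## Interface

Orientations are given as a unit quaternion [x, y, z, w].
In Python, from workcell import sense, camera, camera_model, sign_off, cut_out gives the robot as it stands. The module is installed in compiled form; this text tells all that it offers.
- The arm moves only by the shell command python3 -m crank 'ROWS' [FORCE]. ROWS is JSON, a list of rows, each a list of 3 entries, a list of its own where there are three numbers: the shift along the tool's x, y, z in cm, then the turn, a rotation vector about the tool's x, y, z in degrees, then the finger opening in cm, from 0 to 8.54. A call has exactly 8 rows; each row is the pose to reach, as a shift and turn from the pose commanded when the call began, along the tool's axes at that moment; what a row does not reach only later rows make up. A row lasts 1/10 s, in which the tool goes at most 50 mm and 8.59 degrees, less where a joint would pass 70% of its speed; a pose out of reach is approached as far as the arm can. A call with a gripper value outside its range is refused whole. The fingers move at their own pace and stop on an object; FORCE is the grip in N (left out, the last holds). Time passes only in rows, so rows that repeat a pose let the fingers close, or fill a call up. It gives the time, the measured TCP pose, the force, the opening and the grip force at its end, in the units of the state.
- sense(): the state, without advancing time (a new reading comes with each control period).
- camera(name): name is "scene" or "top"; returns (picture, depth): 420x560x3 uint8, red, green, blue; 420x560 float32, m along the optical axis (not along the pixel's ray), 0 where there is no reading.
- camera_model(name): a dict with "camera_matrix" (3x3 intrinsics, pixels), "distortion" ([k1, k2, p1, p2, k3] as OpenCV has them; the pictures are not rectified), "extrinsics" (4x4, takes a point from camera to world coordinates). Camera axes: x right, y down, z forward; pixel columns grow to the right and rows downward; lengths in m; the calibration is good to about 2 mm. A picture is of the moment at which its call begins. camera_model takes no time and is no camera call.
- sign_off(): hands the job in; it is judged then, once.
Trained networks look in the newest picture that a camera, given by its name, has taken for a name from the list of things; names that differ only in an ending like _2 or _b are one class to them, and where a whole thing is asked for, a point or a joint stands for the part that bears it (a point fixed in the world has none). Each returns a list of dicts, best first, with "score" (0 to 1); they miss things now and then, are a little off and sometimes report something else, mostly with a low value. They report only what shows in the picture. A call takes as long as a camera call.
- cut_out(target, camera): "mask" (420x560 bool, what is visible of it) and "extent" ([left, top, width, height] in pixels, round what is visible of it).
The state is a dict: "time": time; "joint_pos": joint angles; "qvel": joint speeds; "tau": joint torques, N m; "ee_pos": TCP position; "tool_rot": TCP orientation; "wrist_force": force on the tool from outside, world axes, zero at the start; "torque": the same for the moment, N m; "width": finger opening in m; "grasp_force": force on a finger pad.
Only numpy, scipy, OpenCV 4.12 (cv2) and the standard library are available. Lean on these libraries where they do the work, as an engineer would, in place of code of your own. Each camera call takes 0.05 s, during which the arm holds its last target. There are 200 camera calls.

## Working session

There is one attempt and no reset: what is moved stays moved. The work goes in short steps, Python scripts to look and compute and a shell command to move; the robot and the scene stay as the last step left them, time stands still between calls to the robot, and variables do not carry over. Pictures are saved under pics/ and viewed, at most 10 in all, crops included, and the job is handed in when it is done.

```bash
mkdir -p pics; python3 - <<'E'
from workcell import *
import cv2,numpy as np
s=sense();print({k:np.round(v,3) for k,v in s.items()})
for n in("scene","top"):
    p,d=camera(n);cv2.imwrite(f"pics/{n}0.png",p[:,:,::-1]);np.savez(f"{n}0.npz",p=p,d=d)
    m=camera_model(n);print(n,np.round(m["camera_matrix"],1).tolist(),np.round(m["distortion"],3),np.round(m["extrinsics"],3).tolist())
    for t in("key_bow","dish","lockbox"):
        r=cut_out(t,n);print(t,[(round(x["score"],2),x["extent"]) for x in r[:2]])
        if r: np.save(f"{n}_{t}.npy",r[0]["mask"])
E
```

```text
{'time': np.float64(0.0), 'joint_pos': array([-1.275,  0.492,  1.559, -0.   ,  1.092, -0.106]), 'qvel': array([-0.   ,  0.001,  0.   , -0.001,  0.001, -0.001]), 'tau': array([-1.0000e-03, -6.1845e+01, -2.6160e+01, -0.0000e+00,  4.0000e-03,
        0.0000e+00]), 'ee_pos': array([ 0.244, -0.575,  0.231]), 'tool_rot': array([ 0.98 ,  0.2  , -0.   , -0.001]), 'wrist_force': array([-0.271, -0.863, -0.402]), 'torque': array([ 0.019, -0.002,  0.006]), 'grasp_force': np.float64(0.0), 'width': np.float64(0.085)}
scene [[525.3, 0.0, 287.4], [0.0, 525.3, 210.9], [0.0, 0.0, 1.0]] [-0.036  0.     0.     0.     0.   ] [[0.743, 0.548, -0.383, 1.134], [0.669, -0.611, 0.424, -0.543], [-0.002, -0.571, -0.821, 1.174], [0.0, 0.0, 0.0, 1.0]]
key_bow [(0.61, [304.2, 132.9, 13.2, 19.1])]
dish []
lockbox [(0.65, [210.5, 177.5, 76.5, 86.5])]
top [[453.2, 0.0, 283.1], [0.0, 453.2, 209.6], [0.0, 0.0, 1.0]] [-0.015  0.     0.     0.     0.   ] [[-0.011, -0.987, 0.158, 0.46], [-1.0, 0.007, -0.024, 0.025], [0.022, -0.159, -0.987, 1.229], [0.0, 0.0, 0.0, 1.0]]
key_bow [(0.72, [175.5, 264.0, 20.3, 13.3]), (0.29, [392.5, 226.5, 34.5, 34.4])]
dish [(0.76, [166.3, 248.9, 42.1, 41.8])]
lockbox [(0.85, [265.4, 220.5, 71.7, 60.1]), (0.56, [127.7, 200.7, 14.9, 27.6])]
```

View pics/top0.png

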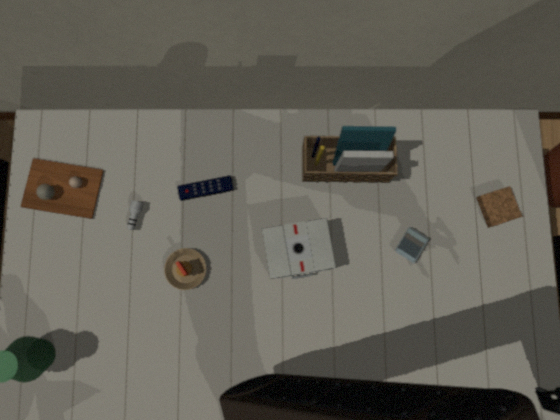

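View pics/scene0.png

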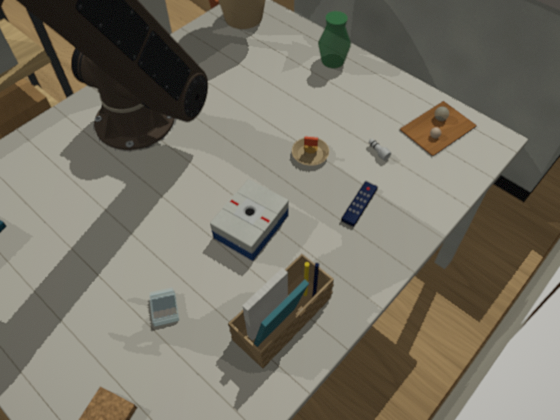

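Top: coral bow near (183,268) in its dish, lock mouth (298,248), red marks (296,230) and (302,267). Scene: bow (311,142), mouth (250,211), marks (235,202) and (265,219).

```bash
cat > h.py <<'E'
import cv2,numpy as np
from workcell import *
def onplane(n,uv,z):
    m=camera_model(n);u=cv2.undistortPoints(np.float64(uv).reshape(-1,1,2),m["camera_matrix"],m["distortion"])[:,0]
    E=np.array(m["extrinsics"]);r=np.c_[u,np.ones(len(u))]@E[:3,:3].T
    return E[:3,3]+r*((z-E[2,3])/r[:,2])[:,None]
def cloud(n,d,mask):
    v,u=np.nonzero(mask&(d>0));m=camera_model(n)
    q=cv2.undistortPoints(np.float64(np.c_[u,v]).reshape(-1,1,2),m["camera_matrix"],m["distortion"])[:,0]
    E=np.array(m["extrinsics"]);return (np.c_[q,np.ones(len(q))]*d[v,u][:,None])@E[:3,:3].T+E[:3,3],np.c_[u,v]
def red(p):
    h=cv2.cvtColor(p,cv2.COLOR_RGB2HSV).astype(int)
    return ((h[...,0]<9)|(h[...,0]>172))&(h[...,1]>150)&(h[...,2]>90)
def blobs(mask,box):
    x,y,w,h=box;k=np.zeros(mask.shape,np.uint8);k[y:y+h,x:x+w]=mask[y:y+h,x:x+w]
    n,l,st,c=cv2.connectedComponentsWithStats(k);return [(l==i,c[i],st[i,4]) for i in range(1,n) if st[i,4]>=6]
E
python3 - <<'E'
from h import *
B={"top":((255,215,90,75),(160,240,60,60)),"scene":((205,175,90,90),(285,125,50,50))}
for n in B:
    f=np.load(n+"0.npz");p,d=f["p"],f["d"];r=red(p)
    bl=blobs(r,B[n][0]);c=np.array([b[1] for b in bl]);P=onplane(n,c,.075)
    print(n,"marks",np.round(P,4).tolist(),[b[2] for b in bl]);
    for b in bl: print("  depth mean",np.round(cloud(n,d,b[0])[0].mean(0),4))
    if len(P)==2: print("mid",P.mean(0).round(4),"ang",np.arctan2(*(P[1]-P[0])[[1,0]]),"len",np.linalg.norm(P[1]-P[0]))
    g=cv2.cvtColor(p,cv2.COLOR_RGB2GRAY);x,y,w,h=B[n][0]
    k=np.zeros(g.shape,bool);cc=c.mean(0).astype(int);k[cc[1]-9:cc[1]+10,cc[0]-9:cc[0]+10]=1;k&=g<60
    uv=np.argwhere(k)[:,::-1];print("mouth",uv.mean(0),len(uv),onplane(n,[uv.mean(0)],.075).round(4))
    for b in blobs(r,B[n][1]):
        X=cloud(n,d,b[0])[0];t=X[X[:,2]>X[:,2].max()-.012];print("bow",b[1],b[2],X.mean(0).round(4),"z",X[:,2].min().round(3),X[:,2].max().round(3),t[:,:2].mean(0).round(4))
        rect=cv2.minAreaRect(X[:,:2].astype(np.float32)*1000);print(rect)
        print(onplane(n,[b[1]],.057+.0).round(4))
    x,y,w,h=B[n][1];x0=p[y:y+h,x:x+w];cv2.imwrite(f"pics/c_{n}.png",cv2.resize(np.hstack([cv2.resize(x0,(60,60)),p[B[n][0][1]:B[n][0][1]+75,B[n][0][0]:B[n][0][0]+90][:60]]),None,fx=5,fy=5)[:,:,::-1])
a=cv2.imread("pics/c_top.png");b=cv2.imread("pics/c_scene.png");cv2.imwrite("pics/crops.png",cv2.resize(np.vstack([a,b]),(750,600)))
E
```

```text
top marks [[0.5954, -0.0329, 0.075], [0.5011, -0.0479, 0.075]] [np.int32(14), np.int32(12)]
  depth mean [ 0.5953 -0.0329  0.076 ]
  depth mean [ 0.5011 -0.0478  0.0752]
mid [ 0.5482 -0.0404  0.075 ] ang -2.9845848837207694 len 0.0954802889332449
mouth [297.95714286 247.94285714] 70 [[ 0.5462 -0.0394  0.075 ]]
bow [180.76595745 267.89361702] 47 [0.499  0.2574 0.0728] z 0.067 0.077 [0.499  0.2574]
((497.7204284667969, 257.16729736328125), (36.462745666503906, 8.192606925964355), 34.96277618408203)
[[0.4992 0.2603 0.057 ]]
scene marks [[0.501, -0.0475, 0.075], [0.5959, -0.0325, 0.075]] [np.int32(12), np.int32(13)]
  depth mean [ 0.5013 -0.0477  0.0755]
  depth mean [ 0.5961 -0.0326  0.0754]
mid [ 0.5485 -0.04    0.075 ] ang 0.1567333741377989 len 0.09611675255056895
mouth [249.35714286 211.4047619 ] 42 [[ 0.5495 -0.0419  0.075 ]]
bow [310.86111111 138.55555556] 36 [0.5009 0.2563 0.0707] z 0.064 0.077 [0.5008 0.256 ]
((500.8541564941406, 255.78509521484375), (35.01485061645508, 9.688719749450684), 29.31740951538086)
[[0.493  0.2662 0.057 ]]
```

View pics/crops.png

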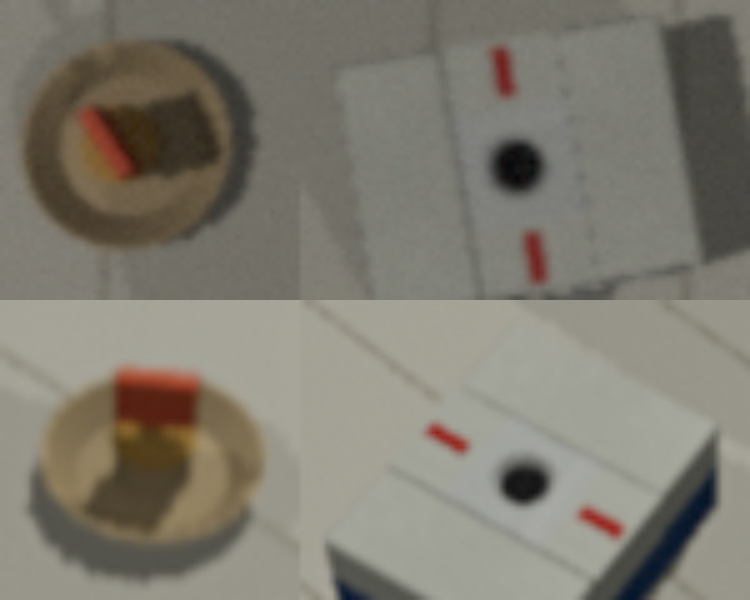

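```bash
cat >> h.py <<'E'
from scipy.spatial.transform import Rotation as R
def to(xyz,yaw,s=None):
    "shift (cm) and turn (deg) in tool axes to TCP xyz, tool down, tool x at yaw (rad, mod pi)"
    s=s or sense();r=R.from_quat(s["tool_rot"]);best=None
    for k in(0,np.pi):
        t=R.from_euler("z",yaw+k)*R.from_rotvec([np.pi,0,0]);v=(r.inv()*t).as_rotvec(degrees=True)
        if best is None or np.linalg.norm(v)<np.linalg.norm(best): best=v
    return np.round(r.inv().apply(np.array(xyz)-s["ee_pos"])*100,2).tolist(),np.round(best,2).tolist()
E
python3 - <<'E'
from h import *
print(to([.53,-.25,.25],.55)); print(R.from_quat(sense()["tool_rot"]).as_matrix().round(3))
E
```

```text
([39.0, -18.76, -1.87], [-0.0, -0.0, -8.49])
[[ 0.92   0.391 -0.   ]
 [ 0.391 -0.92   0.   ]
 [-0.    -0.    -1.   ]]
```

```bash
python3 -m crank '[[[39,-18.8,-1.9],[0,0,-8.5],8.5],[[39,-18.8,-1.9],[0,0,-8.5],8.5],[[39,-18.8,-1.9],[0,0,-8.5],8.5],[[39,-18.8,-1.9],[0,0,-8.5],8.5],[[39,-18.8,-1.9],[0,0,-8.5],8.5],[[39,-18.8,-1.9],[0,0,-8.5],8.5],[[39,-18.8,-1.9],[0,0,-8.5],8.5],[[39,-18.8,-1.9],[0,0,-8.5],8.5]]' 60
python3 -c "
from h import *
print(to([.4995,.2568,.15],.55),sense()['joint_pos'].round(3))"
```

```text
time: 1.2
ee_pos: [0.509, -0.273, 0.2491]
tool_rot: [0.962, 0.272, 0.0, 0.0]
wrist_force: [0.0, -0.9, 0.7]
width: 0.085
grasp_force: 0.0
([26.89, -45.67, 9.9], [0.03, -0.01, 0.0]) [-0.607  0.405  1.656 -0.     1.08   0.414]
```

```bash
python3 -m crank '[[[26.9,-45.7,6],[0,0,0],8.5],[[26.9,-45.7,6],[0,0,0],8.5],[[26.9,-45.7,6],[0,0,0],8.5],[[26.9,-45.7,6],[0,0,0],8.5],[[26.9,-45.7,6],[0,0,0],8.5],[[26.9,-45.7,6],[0,0,0],8.5],[[26.9,-45.7,6],[0,0,0],8.5],[[26.9,-45.7,6],[0,0,0],8.5]]'
python3 -c "
from h import *
print(to([.4995,.2568,.1],.55))"
```

```text
time: 2.0
ee_pos: [0.5004, 0.1246, 0.2039]
tool_rot: [0.962, 0.272, 0.0, 0.0]
wrist_force: [0.4, -0.1, 0.1]
width: 0.085
grasp_force: 0.0
([6.83, -11.32, 10.39], [0.02, -0.03, 0.0])
```

```bash
python3 -m crank '[[[6.8,-11.3,6],[0,0,0],8.5],[[6.8,-11.3,6],[0,0,0],8.5],[[6.8,-11.3,6],[0,0,0],8.5],[[6.8,-11.3,6],[0,0,0],8.5],[[6.8,-11.3,10],[0,0,0],8.5],[[6.8,-11.3,10],[0,0,0],8.5],[[6.8,-11.3,10],[0,0,0],8.5],[[6.8,-11.3,10],[0,0,0],8.5]]'
python3 - <<'E'
from h import *
print(to([.4995,.2568,.041],.55))
p,d=camera("scene");q,_=camera("top")
cv2.imwrite("pics/pre.png",cv2.resize(np.hstack([p[70:200,240:370],q[200:330,120:250]]),(800,400))[:,:,::-1])
E
```

```text
time: 2.8
ee_pos: [0.5003, 0.2542, 0.1054]
tool_rot: [0.963, 0.271, 0.001, -0.0]
wrist_force: [-0.0, -0.2, 0.6]
width: 0.0849
grasp_force: 0.0
([0.05, -0.27, 6.44], [0.03, -0.1, -0.03])
```

View pics/pre.png

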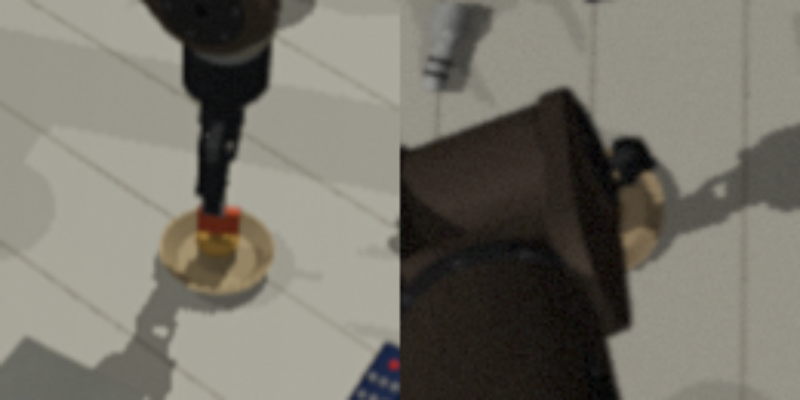

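The view shows the open fingers straddling the coral bow, centred (scene crop ~ (215,215)); descend and grip.

```bash
python3 -m crank '[[[0,0,3.5],[0,0,0],8.5],[[0,0,6.3],[0,0,0],8.5],[[0,0,6.3],[0,0,0],8.5],[[0,0,6.3],[0,0,0],1.5],[[0,0,6.3],[0,0,0],0.5],[[0,0,6.3],[0,0,0],0.5],[[0,0,6.3],[0,0,0],0.5],[[0,0,6.3],[0,0,0],0.5]]' 40
python3 -c "
from h import *
print(to([.4995,.2568,.041],.55),sense()['wrist_force'],sense()['torque'])"
```

```text
time: 3.7
ee_pos: [0.4998, 0.2546, 0.0414]
tool_rot: [0.962, 0.272, 0.0, -0.0]
wrist_force: [-0.1, 0.7, -0.9]
width: 0.0121
grasp_force: 0.4
([0.09, -0.2, 0.04], [0.01, -0.05, 0.01]) [-0.0758731   0.74440597 -0.88885457] [0.08656437 0.04111782 0.00108369]
```

```bash
python3 -m crank '[[[0,0,0],[0,0,0],0.5],[[0,0,0],[0,0,0],0.5],[[0,0,0],[0,0,0],0.5],[[0,0,0],[0,0,0],0.5],[[0,0,-1],[0,0,0],0.5],[[0,0,-3],[0,0,0],0.5],[[0,0,-7],[0,0,0],0.5],[[0,0,-11],[0,0,0],0.5]]' 60
python3 - <<'E'
from h import *
p,d=camera("scene")
s=sense();print({k:np.round(s[k],4).tolist() for k in("ee_pos","tool_rot","width","grasp_force","wrist_force","torque")})
cv2.imwrite("pics/lift.png",cv2.resize(p[40:190,220:400],(720,600),interpolation=2)[:,:,::-1])
np.savez("lift.npz",p=p,d=d)
E
```

```text
time: 4.5
ee_pos: [0.4992, 0.2543, 0.1522]
tool_rot: [0.962, 0.272, -0.001, 0.0]
wrist_force: [0.6, -0.3, -1.1]
width: 0.0091
grasp_force: 58.5
{'ee_pos': [0.5014, 0.2552, 0.1586], 'tool_rot': [0.9624, 0.2717, 0.0038, -0.0002], 'width': 0.0092, 'grasp_force': 58.5203, 'wrist_force': [1.8327, 0.1661, 5.9212], 'torque': [0.0238, -0.1105, 0.0401]}
```

View pics/lift.png

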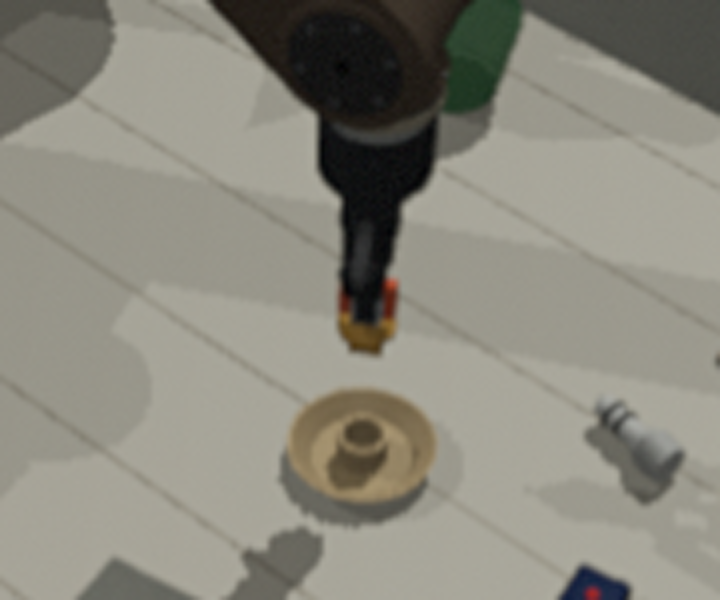

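Key held, bow centred in the pads (around (367,300)), dish empty. Moving over the lock.

```bash
python3 -c "
from h import *
print(to([.5483,-.0402,.16],.517))"
```

```text
([-11.45, 27.63, -0.18], [0.09, -0.43, 1.91])
```

```bash
python3 -m crank '[[[-1.5,3.6,0],[0,0,2],0.5],[[-3.4,8.2,0],[0,0,2],0.5],[[-5.3,12.8,0],[0,0,2],0.5],[[-7.2,17.4,0],[0,0,2],0.5],[[-9.1,22,0],[0,0,2],0.5],[[-10.8,26,0],[0,0,2],0.5],[[-11.4,27.6,0],[0,0,2],0.5],[[-11.4,27.6,0],[0,0,2],0.5]]'
python3 -c "
from h import *
print(to([.5483,-.0402,.125],.517))"
```

```text
time: 5.35
ee_pos: [0.5469, -0.0423, 0.151]
tool_rot: [0.967, 0.253, 0.0, 0.0]
wrist_force: [0.4, -0.9, -0.5]
width: 0.0093
grasp_force: 58.6
([0.22, -0.11, 2.6], [0.02, -0.01, -0.28])
```

```bash
python3 -m crank '[[[0.2,-0.1,1],[0,0,0],0.5],[[0.2,-0.1,2],[0,0,0],0.5],[[0.2,-0.1,2.6],[0,0,0],0.5],[[0.2,-0.1,2.6],[0,0,0],0.5],[[0.2,-0.1,2.6],[0,0,0],0.5],[[0.2,-0.1,2.6],[0,0,0],0.5],[[0.2,-0.1,2.6],[0,0,0],0.5],[[0.2,-0.1,2.6],[0,0,0],0.5]]'
python3 - <<'E'
from h import *
s=sense();print({k:np.round(s[k],4).tolist() for k in("ee_pos","tool_rot","wrist_force","torque")})
p,d=camera("scene");q,e=camera("top")
np.savez("hov.npz",p=p,d=d,q=q,e=e)
# predicted collar outline & bow corners in the scene picture for the key exactly on the tool axis
c=s["ee_pos"];tip=c[2]-.0374;a=np.linspace(0,2*np.pi,60)
yaw=2*np.arctan2(s["tool_rot"][1],s["tool_rot"][0])
def proj(n,X):
    m=camera_model(n);T=np.linalg.inv(m["extrinsics"]);return cv2.projectPoints(np.float64(X),cv2.Rodrigues(T[:3,:3])[0],T[:3,3],np.array(m["camera_matrix"]),np.array(m["distortion"]))[0][:,0]
ring=lambda r,z:np.c_[c[0]+r*np.cos(a),c[1]+r*np.sin(a),a*0+z]
im=cv2.resize(p[150:250,190:310],None,fx=6,fy=6,interpolation=2)
def dr(X,col):
    uv=((proj("scene",X)+.5-[190,150])*6).astype(np.int32);cv2.polylines(im,[uv],True,col,1)
dr(ring(.021,tip+.024),(0,255,0));dr(ring(.021,tip+.029),(0,255,0));dr(ring(.0124,tip+.0095),(0,255,255))
u=np.array([np.cos(yaw),np.sin(yaw),0])*.02;v=np.array([-np.sin(yaw),np.cos(yaw),0])*.005
for w in(-v,v): dr([c*[1,1,0]+[0,0,tip+.037]+u+w,c*[1,1,0]+[0,0,tip+.037]-u+w,c*[1,1,0]+[0,0,tip+.069]-u+w,c*[1,1,0]+[0,0,tip+.069]+u+w],(255,0,255))
cv2.imwrite("pics/hov.png",im[:,:,::-1])
E
```

```text
time: 6.15
ee_pos: [0.548, -0.0385, 0.1251]
tool_rot: [0.967, 0.255, 0.0, 0.0]
wrist_force: [-0.1, 0.0, -1.0]
width: 0.0091
grasp_force: 58.6
{'ee_pos': [0.548, -0.0385, 0.1251], 'tool_rot': [0.967, 0.2548, 0.0002, 0.0001], 'wrist_force': [-0.1187, 0.0038, -0.9579], 'torque': [0.043, -0.025, 0.0405]}
```

View pics/hov.png

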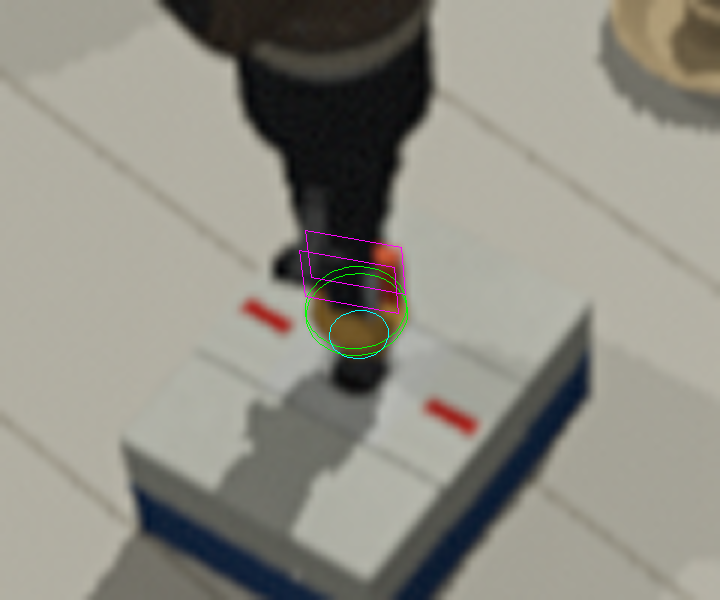

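```bash
python3 - <<'E'
from h import *
f=np.load("hov.npz");p,d=f["p"],f["d"]
lab=cv2.cvtColor(p,cv2.COLOR_RGB2LAB).astype(int);b=lab[...,2]-128
print(b[192:214,238:262])
X,uv=cloud("scene",d,(b>20)&(np.indices(b.shape)[0]>190)&(np.indices(b.shape)[0]<215)&(abs(np.indices(b.shape)[1]-250)<14))
print(len(X),X.mean(0).round(4),X.min(0).round(4),X.max(0).round(4),uv.mean(0))
E
```

```text
[[ 0  0  0  1  0  0  0  0  1 -1  1 -1 -2  4 24 39 38 33 18  7  5  5  5  5]
 [ 0 -1  1  1  0  1  0 -1 -1  0 -1 -1 -2  2 20 34 38 36 18  7  5  5  5  5]
 [ 0  0 -1 -1 -1 -1 -2 -2 -2 -2 -1  0 -1 -2  8 25 29 31 15  8  5  5  5  5]
 [ 0  0 -1  0  0 -1 -1 -2 -2 -1 -2 -1 -1  1  3 17 25 22 14  8  5  5  5  5]
 [ 2  0  0  0 -1 -2 -1 -2  0  0  0 -2  0  0  3 15 24 23 14  8  5  5  6  6]
 [ 4  4  3  3  6  4  1 -2 -2  0  0  0 -1  1  3 12 22 23 14  9  5  5  5  6]
 [ 5  5  5  7 14 20  4 -2 -2  0 -2 -1  0  0  2 11 21 24 16  9  5  5  5  6]
 [ 5  5  6  8 19 26 10 -1 -2 -2 -2 -1 -1  0  2 11 21 24 21 13  5  5  5  5]
 [ 5  5  6  9 20 29 16  3 -2 -1 -1  0  1  0  3 17 28 31 28 19  6  5  5  5]
 [ 6  5  5 10 23 31 24 16 10  7  4  3  0 -1  5 24 36 36 36 24  8  5  5  5]
 [ 7  6  5 10 23 32 29 27 24 21 20 16  9  6 11 26 35 37 39 26  8  5  6  5]
 [11  7  5  7 17 30 32 30 31 29 28 27 21 16 19 26 30 34 36 20  6  4  5  5]
 [13  6  4  5 10 24 31 31 31 30 30 30 29 25 25 27 27 28 22  9  3  3  4  5]
 [ 8  5  4  2  5 12 26 32 31 31 30 32 30 29 27 28 26 18  9  3  2  2  3  4]
 [ 5  4  3  2  2  5 12 23 30 31 32 31 31 30 28 27 20 10  4  2  2  2  3  3]
 [ 4  3  2  2  2  2  5 10 19 28 29 30 29 29 28 24 13  5  2  2  2  3  2  2]
 [ 3  3  2  2  2  2  2  4  8 17 23 23 23 21 22 19  9  3  2  2  2  3  2  3]
 [ 3  2  3  3  3  2  2  2  2  6 12 13 11 10 10 10  4  3  2  2  2  3  2  2]
 [ 2  2  3  3  2  2  3  3  1  1  3  2  2  0  2  1  2  3  2  2  2  3  2  2]
 [ 2  3  3  2  2  2  2  2 -1  0  1 -2 -2 -2 -3 -1  2  2  2  3  2  2  3  2]
 [ 2  3  3  2  3  2  2  1  0 -1 -1  0 -1  0  0  1  2  2  3  2  2  2  3  3]
 [ 2  3  2  2  2  2  2  1  0  2 -1  2 -1 -1  0  1  3  3  3  2  2  2  3  3]]
108 [ 0.5563 -0.0416  0.1225] [ 0.5076 -0.0568  0.0756] [ 0.5677 -0.0269  0.17  ] [250.2962963  201.82407407]
```

```bash
python3 -m crank '[[[-0.13,0.17,0.4],[0,0,0],0.5],[[-0.13,0.17,0.8],[0,0,0],0.5],[[-0.13,0.17,1.1],[0,0,0],0.5],[[-0.13,0.17,1.2],[0,0,0],0.5],[[-0.13,0.17,1.25],[0,0,0],0.5],[[-0.13,0.17,1.3],[0,0,0],0.5],[[-0.13,0.17,1.35],[0,0,0],0.5],[[-0.13,0.17,1.4],[0,0,0],0.5]]'
python3 -c "
from h import *
s=sense();print({k:np.round(s[k],4).tolist() for k in('ee_pos','wrist_force','torque')})"
```

```text
time: 7.05
ee_pos: [0.5477, -0.0406, 0.1109]
tool_rot: [0.967, 0.255, 0.0, 0.0]
wrist_force: [0.2, -0.7, -0.1]
width: 0.0094
grasp_force: 58.6
{'ee_pos': [0.5477, -0.0406, 0.1109], 'wrist_force': [0.1512, -0.7398, -0.0548], 'torque': [-0.0088, 0.0323, -0.0866]}
```

```bash
python3 -m crank '[[[0,0,0.1],[0,0,0],0.5],[[0,0,0.2],[0,0,0],0.5],[[0,0,0.3],[0,0,0],0.5],[[0,0,0.4],[0,0,0],0.5],[[0,0,0.5],[0,0,0],0.5],[[0,0,0.6],[0,0,0],0.5],[[0,0,0.65],[0,0,0],0.5],[[0,0,0.65],[0,0,0],0.5]]'
python3 -c "
from h import *
s=sense();print({k:np.round(s[k],4).tolist() for k in('ee_pos','wrist_force','torque')})"
```

```text
time: 7.85
ee_pos: [0.5476, -0.0406, 0.1043]
tool_rot: [0.967, 0.255, -0.0, 0.0]
wrist_force: [-0.4, -0.3, -1.0]
width: 0.009
grasp_force: 58.6
{'ee_pos': [0.5476, -0.0406, 0.1043], 'wrist_force': [-0.3887, -0.3246, -0.9525], 'torque': [0.0196, 0.0114, -0.0218]}
```

```bash
python3 -m crank '[[[0,0,0.05],[0,0,0],0.5],[[0,0,0.1],[0,0,0],0.5],[[0,0,0.15],[0,0,0],0.5],[[0,0,0.2],[0,0,0],0.5],[[0,0,0.25],[0,0,0],0.5],[[0,0,0.3],[0,0,0],0.5],[[0,0,0.3],[0,0,0],0.5],[[0,0,0.3],[0,0,0],0.5]]'
python3 -c "
from h import *
s=sense();print({k:np.round(s[k],4).tolist() for k in('ee_pos','wrist_force','torque')})"
```

```text
time: 8.65
ee_pos: [0.5477, -0.0407, 0.1013]
tool_rot: [0.967, 0.255, -0.0, 0.0]
wrist_force: [0.3, -1.1, -1.0]
width: 0.0092
grasp_force: 58.6
{'ee_pos': [0.5477, -0.0407, 0.1013], 'wrist_force': [0.2993, -1.0781, -1.0379], 'torque': [-0.4796, 0.0062, -0.0575]}
```

```bash
python3 -m crank '[[[-0.02,0.04,0],[0,0,0],0.5],[[-0.02,0.04,0],[0,0,0],0.5],[[-0.02,0.04,0.05],[0,0,0],0.5],[[-0.02,0.04,0.1],[0,0,0],0.5],[[-0.02,0.04,0.15],[0,0,0],0.5],[[-0.02,0.04,0.2],[0,0,0],0.5],[[-0.02,0.04,0.2],[0,0,0],0.5],[[-0.02,0.04,0.2],[0,0,0],0.5]]'
python3 -c "
from h import *
s=sense();print({k:np.round(s[k],4).tolist() for k in('ee_pos','wrist_force','torque')})"
```

```text
time: 9.45
ee_pos: [0.5477, -0.0411, 0.0993]
tool_rot: [0.967, 0.255, -0.0, 0.0]
wrist_force: [-0.4, -0.4, -0.8]
width: 0.0088
grasp_force: 58.6
{'ee_pos': [0.5477, -0.0411, 0.0993], 'wrist_force': [-0.407, -0.3638, -0.7859], 'torque': [-0.0049, -0.0198, 0.0215]}
```

```bash
python3 -m crank '[[[0,0,0.1],[0,0,0],0.5],[[0,0,0.2],[0,0,0],0.5],[[0,0,0.25],[0,0,0],0.5],[[0,0,0.3],[0,0,0],0.5],[[0,0,0.34],[0,0,0],0.5],[[0,0,0.34],[0,0,0],0.5],[[0,0,0.34],[0,0,0],0.5],[[0,0,0.34],[0,0,0],0.5]]'
python3 -c "
from h import *
s=sense();print({k:np.round(s[k],4).tolist() for k in('ee_pos','wrist_force','torque')})"
```

```text
time: 10.25
ee_pos: [0.5477, -0.0411, 0.096]
tool_rot: [0.967, 0.255, 0.0, 0.0]
wrist_force: [-1.4, -0.2, 3.3]
width: 0.0088
grasp_force: 59.3
{'ee_pos': [0.5477, -0.0411, 0.096], 'wrist_force': [-1.3589, -0.174, 3.3255], 'torque': [0.0065, 0.0925, 0.003]}
```

```bash
python3 -m crank '[[[0,0,0.06],[0,0,-2.5],0.5],[[0,0,0.06],[0,0,-5],0.5],[[0,0,0.06],[0,0,-7.5],0.5],[[0,0,0.06],[0,0,-10],0.5],[[0,0,0.06],[0,0,-12.5],0.5],[[0,0,0.06],[0,0,-15],0.5],[[0,0,0.06],[0,0,-17.5],0.5],[[0,0,0.06],[0,0,-20],0.5]]'
python3 -c "
from h import *
s=sense();print({k:np.round(s[k],4).tolist() for k in('ee_pos','wrist_force','torque')})"
```

```text
time: 11.05
ee_pos: [0.5475, -0.0411, 0.095]
tool_rot: [0.908, 0.42, -0.0, -0.0]
wrist_force: [-0.3, 0.0, -0.5]
width: 0.0092
grasp_force: 58.6
{'ee_pos': [0.5475, -0.0411, 0.095], 'wrist_force': [-0.2676, 0.0146, -0.5459], 'torque': [-0.0204, 0.017, 0.0192]}
```

```bash
python3 -m crank '[[[0,0,0.03],[0,0,0],0.5],[[0,0,0.06],[0,0,0],0.5],[[0,0,0.09],[0,0,0],0.5],[[0,0,0.12],[0,0,0],0.5],[[0,0,0.15],[0,0,0],0.5],[[0,0,0.15],[0,0,0],0.5],[[0,0,0.15],[0,0,0],0.5],[[0,0,0.15],[0,0,0],0.5]]'
python3 -c "
from h import *
s=sense();print({k:np.round(s[k],4).tolist() for k in('ee_pos','wrist_force','torque')})"
```

```text
time: 11.85
ee_pos: [0.5477, -0.0411, 0.0939]
tool_rot: [0.908, 0.419, 0.0, 0.0]
wrist_force: [0.6, -0.2, -0.6]
width: 0.009
grasp_force: 58.6
{'ee_pos': [0.5477, -0.0411, 0.0939], 'wrist_force': [0.5845, -0.2089, -0.5648], 'torque': [-0.0424, 0.0195, 0.015]}
```

No resistance: the slot has it. Push home slowly.

```bash
python3 -m crank '[[[0,0,0.08],[0,0,0],0.5],[[0,0,0.16],[0,0,0],0.5],[[0,0,0.24],[0,0,0],0.5],[[0,0,0.3],[0,0,0],0.5],[[0,0,0.36],[0,0,0],0.5],[[0,0,0.42],[0,0,0],0.5],[[0,0,0.46],[0,0,0],0.5],[[0,0,0.46],[0,0,0],0.5]]'
python3 -c "
from h import *
s=sense();print({k:np.round(s[k],4).tolist() for k in('ee_pos','wrist_force','torque')})"
```

```text
time: 12.65
ee_pos: [0.5476, -0.0411, 0.0892]
tool_rot: [0.908, 0.419, -0.0, 0.0]
wrist_force: [-0.6, -0.4, -0.6]
width: 0.0088
grasp_force: 58.6
{'ee_pos': [0.5476, -0.0411, 0.0892], 'wrist_force': [-0.5964, -0.3504, -0.6223], 'torque': [-0.0221, 0.0317, 0.0044]}
```

```bash
python3 -m crank '[[[0,0,0.02],[0,0,0],0.5],[[0,0,0.04],[0,0,0],0.5],[[0,0,0.06],[0,0,0],0.5],[[0,0,0.07],[0,0,0],0.5],[[0,0,0.08],[0,0,0],0.5],[[0,0,0.08],[0,0,0],0.5],[[0,0,0.08],[0,0,0],0.5],[[0,0,0.08],[0,0,0],0.5]]'
python3 -c "
from h import *
s=sense();print({k:np.round(s[k],4).tolist() for k in('ee_pos','wrist_force','torque')})"
```

```text
time: 13.45
ee_pos: [0.5477, -0.0411, 0.0885]
tool_rot: [0.908, 0.419, 0.0, 0.0]
wrist_force: [0.1, -0.6, 0.7]
width: 0.0092
grasp_force: 58.7
{'ee_pos': [0.5477, -0.0411, 0.0885], 'wrist_force': [0.089, -0.563, 0.6908], 'torque': [0.0065, 0.0856, -0.0535]}
```

```bash
python3 -m crank '[[[0,0,0],[0,0,2.5],0.5],[[0,0,0],[0,0,5],0.5],[[0,0,0],[0,0,7.5],0.5],[[0,0,0],[0,0,10],0.5],[[0,0,0],[0,0,12.5],0.5],[[0,0,0],[0,0,15],0.5],[[0,0,0],[0,0,17.5],0.5],[[0,0,0],[0,0,20],0.5]]'
python3 -c "
from h import *
s=sense();print({k:np.round(s[k],4).tolist() for k in('ee_pos','wrist_force','torque')})"
```

```text
time: 14.25
ee_pos: [0.5478, -0.0412, 0.0885]
tool_rot: [0.967, 0.254, 0.0, 0.0]
wrist_force: [0.1, -0.1, -0.3]
width: 0.0093
grasp_force: 58.6
{'ee_pos': [0.5478, -0.0412, 0.0885], 'wrist_force': [0.1124, -0.1241, -0.2567], 'torque': [-0.1554, -0.141, 0.1106]}
```

Torque 0.11 N·m about z: the plug turns with the key.

```bash
python3 -m crank '[[[0,0,0],[0,0,2.5],0.5],[[0,0,0],[0,0,5],0.5],[[0,0,0],[0,0,7.5],0.5],[[0,0,0],[0,0,10],0.5],[[0,0,0],[0,0,12.5],0.5],[[0,0,0],[0,0,15],0.5],[[0,0,0],[0,0,17],0.5],[[0,0,0],[0,0,17.5],0.5]]'
python3 -c "
from h import *
s=sense();print({k:np.round(s[k],4).tolist() for k in('ee_pos','wrist_force','torque')},2*np.arctan2(s['tool_rot'][1],s['tool_rot'][0]))"
```

```text
time: 15.05
ee_pos: [0.5479, -0.0413, 0.0885]
tool_rot: [0.995, 0.104, 0.0, 0.0]
wrist_force: [0.3, -2.7, -0.3]
width: 0.0093
grasp_force: 58.6
{'ee_pos': [0.5479, -0.0413, 0.0885], 'wrist_force': [0.2658, -2.7087, -0.34], 'torque': [-0.4934, -0.1493, 0.1113]} 0.20936126289458934
```

```bash
python3 -m crank '[[[0,0,0],[0,0,0],0.5],[[0,0,0],[0,0,0],3],[[0,0,0],[0,0,0],5],[[0,0,0],[0,0,0],5],[[0,0,0],[0,0,0],5],[[0,0,0],[0,0,0],5],[[0,0,0],[0,0,0],5],[[0,0,0],[0,0,0],5]]'
python3 -m crank '[[[0,0,-1],[0,0,0],5],[[0,0,-3],[0,0,0],5],[[0,0,-6],[0,0,0],5],[[0,0,-10],[0,0,0],5],[[-5,0,-13],[0,0,0],5],[[-9,3,-13],[0,0,0],5],[[-9,8,-13],[0,0,0],5],[[-9,13,-13],[0,0,0],5]]'
python3 -m crank '[[[0,5,0],[0,0,0],5],[[0,10,0],[0,0,0],5],[[0,14,0],[0,0,0],5],[[0,14,0],[0,0,0],5],[[0,14,0],[0,0,0],5],[[0,14,0],[0,0,0],5],[[0,14,0],[0,0,0],5],[[0,14,0],[0,0,0],5]]'
python3 - <<'E'
from h import *
p,d=camera("scene");q,e=camera("top");f=np.load("scene0.npz")
cv2.imwrite("pics/end.png",np.hstack([cv2.resize(p[160:260,190:310],(400,333),interpolation=2),cv2.resize(q[198:298,240:360],(400,333),interpolation=2)])[:,:,::-1])
for n,im,dd,bx in(("top",q,e,(285,236,30,25)),("scene",p,d,(235,190,30,30))):
    for b in blobs(red(im),bx):
        X=cloud(n,dd,b[0])[0];v=np.linalg.svd(X[:,:2]-X[:,:2].mean(0))[2][0];print(n,b[2],X.mean(0).round(4),"ztop",X[:,2].max().round(4),"ang",np.arctan2(v[1],v[0]))
E
```

```text
time: 15.85
ee_pos: [0.5477, -0.0411, 0.0884]
tool_rot: [0.995, 0.105, -0.0, 0.0]
wrist_force: [-0.0, -0.3, -0.3]
width: 0.0501
grasp_force: 0.0
time: 16.65
ee_pos: [0.4852, -0.1848, 0.2204]
tool_rot: [0.994, 0.105, 0.001, 0.001]
wrist_force: [1.0, 0.1, 0.3]
width: 0.0502
grasp_force: 0.0
time: 17.45
ee_pos: [0.5153, -0.3196, 0.2189]
tool_rot: [0.994, 0.105, 0.0, 0.0]
wrist_force: [-0.4, 0.3, -0.3]
width: 0.0497
grasp_force: 0.0
top 59 [ 0.5467 -0.04    0.1173] ztop 0.1248 ang -2.9013762319407648
scene 96 [ 0.551  -0.043   0.1113] ztop 0.1252 ang 0.23736282320353186
```

View pics/end.png

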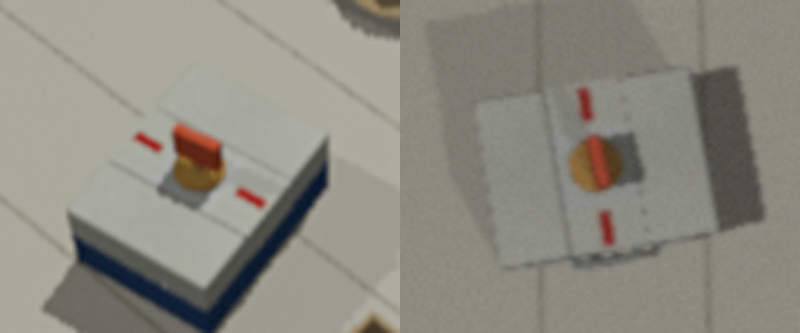

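The left (scene) and right (top) crops show the key upright in the lock, at (198,155) and (597,163). Its collar is on the plate, and the bow is within about 0.08 rad of the marks.

```bash
python3 -c "
from workcell import *
print(sign_off())"
```

```text
the job is handed in; nothing more can be done
None
```

The lock box is locked and the job is handed in: the key is fully home, its bow is within about 0.08 rad of the red marks, and the gripper is clear of it. No judging result was returned.

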